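# Check the carton light gate with the amber glass cell

## Task

The packing line's light gate needs its check. First hang the red tag by its eye on the steel post, lying flat and fully down on the yellow foot, and let go of it; then pick up the amber glass cell by its two frosted white faces only, never touching its clear faces with the fingers, and hold it still and upright in the light path, centred on the beam midway between the gate's two columns, with its clear faces square to the beam. The program finishes while holding the cell there, touching nothing of the gate; leave the green and blue cells and the two cartons where they are.

Things in the scene. Friction and masses are not known exactly. Their poses are not given: they have to be found in the camera images.
- tag: loose red plastic plate with white marks, 80 (x) x 34 (y) x 6 (z) mm, 40 g, lying flat on the table; origin at the centre of its underside. The round eye, 18 to 19 mm across, goes through it in z, its centre 20 mm from the origin along +x; the other end (-x) has no hole and is the end to grip, across its 34 mm width.
- eye (a point): centre of the tag's eye at the tag's underside; same axes as the tag
- post: fixed upright post: a round yellow foot 56 mm across and 24 mm high, and on it a steel pin 9 mm in diameter with a pointed tip, whose top is 64 mm above the table; origin at the centre of the underside, z up
- seat (a point): centre of the top of the yellow foot, 24 mm above the table, on the pin's axis: here the eye's centre comes to lie, give or take the play of the eye on the pin
- gate: fixed light gate: a dark base plate 75 (x) x 190 (y) x 12 (z) mm with two green columns, each 45 (x) x 40 (y) mm and rising to 135 mm above the table; their inner faces are 90 mm apart (at y = -45 and +45 mm). A lens sits on each inner face, and a thin red line shows the beam between them. Origin at the centre of the underside, z up
- beam (a point): middle of the light beam, 110 mm above the table, midway between the columns; the beam runs along this point's y axis, z is up
- tray: fixed grey felt-topped tray 120 (x) x 250 (y) x 10 (z) mm on which three glass cells stand about 75 mm apart in a row along its y, in any order; origin at the centre of its underside
- cell: loose amber (orange) glass cell, upright block 28 (x) x 28 (y) x 70 (z) mm, 70 to 140 g; origin at the centre of its underside. Clear amber faces look along +x and -x; frosted white faces look along +y and -y, each 26 mm wide, full height. From above: an orange band between two white bands (the frosted sides). Grip it with the fingers closing along its y
- cell_mid (a point): centre of the amber cell, 35 mm above its underside; same axes as the cell. It belongs on the beam
- cell_green: bystander: the same cell in green, standing on the tray; origin at the centre of its underside
- cell_blue: bystander: the same cell in blue, standing on the tray; origin at the centre of its underside
- carton_a: bystander: small pale carton 56 (x) x 36 (y) x 20 (z) mm lying on the table; origin at the centre of its underside
- carton_b: bystander: the same carton, lying on carton_a; origin at the centre of its underside
There are look-alikes about, which are no part of the job. Leave any pink look-alike of the cell alone. There is more than one size of the tag; the one meant has the size given above.

How it is judged (in metres and radians):
On the way, in this order (a step that is already met when the one before it is completed fails the run):
1. the red tag lies on the post's foot with the pin through its eye, let go (horizontal distance between eye and seat below 0.007 m and z of eye in the frame of seat below 0.004 m and angle between tag's own z axis and vertical below 0.12 rad and contact force between the fingers and tag below 0.1 N), for 0.2 s.
2. the amber cell is gripped by both frosted faces and lifted clear of the tray (contact force between the fingers and cell_c1 above 2 N and contact force between the fingers and cell_c2 above 2 N and height (world z) of cell above 0.025 m), for 0.1 s.
At the end, for the whole second after the job is handed in: Amber cell held by both frosted faces (over 2 N each), still, centred on the beam within 7 mm sideways, 12 mm in height, 20 mm along it, upright within 0.12 rad, square within 0.2 rad, gate untouched; tag on the pin, within 7 mm of its axis, at most 4 mm above the foot, flat within 0.12 rad (horizontal distance between eye and seat below 0.007 m and z of eye in the frame of seat below 0.004 m and angle between each of tag, cell's own z axis and vertical below 0.12 rad and x of cell_mid in the frame of beam between -0.007 and 0.007 m and y of cell_mid in the frame of beam between -0.02 and 0.02 m and z of cell_mid in the frame of beam between -0.012 and 0.012 m and angle between the x axis of cell and the y axis of beam, either way round below 0.2 rad and contact force between the fingers and cell_c1 above 2 N and contact force between the fingers and cell_c2 above 2 N and contact force between each of cell, the arm, the fingers and gate below 0.1 N and linear speed of cell below 0.02 m/s); the arm keeps its last pose, push and grip.
It fails at once if a finger presses on a clear face of the amber cell (more than 1 N) (contact force between the fingers and cell_c0 above 1 N).
It fails at once if the green or blue cell is moved by more than 20 mm or tipped (distance of any of cell_green, cell_blue from where it was at the start of the episode above 0.02 m or angle between any of cell_green, cell_blue's own z axis and vertical above 0.4 rad).
It fails at once if a carton is moved by more than 20 mm (distance of any of carton_a, carton_b from where it was at the start of the episode above 0.02 m).
It also fails if it takes over 56 s, if anything falls off the work surface, if the arm or the gripper's body presses on something with over 40 N, if the wrist force passes 120 N, or if a joint passes its speed limit or range.

## Robot

A 6-joint arm with a two-finger parallel gripper is mounted at the origin on the work surface. World frame = base frame: x ahead of the robot, y to its left, z up, the work surface at z = 0. Lengths are in mm, angles in rad, forces in N, time in s.
With the tool pointing down it reaches from about 275 to 750 mm from the base axis. Payload 10.2 kg.
Tool frame: the origin (TCP) lies at the very end of the fingers, on their centre line; the grasp point (between the pads) lies 19 mm behind it; z points along the fingers, y is the line along which they close (so a half turn about z gives the same grasp; the last joint's range is limited). The gripper opens to 85 mm and grips with 20 to 120 N. Pads are 22 mm wide; open, the fingers measure 114 mm over their backs; the gripper's body (76 mm by 85 mm) begins 54 mm behind the grasp point. The pads swing forward as they close: fully open they stand 13 mm farther back than shut.
Start: joints at [0.943, 0.313, 1.498, -0, 1.331, -0.223], TCP at [206.776, 482.571, 231.294] pointing down, gripper open.
Joint ranges: [-2.94, 2.94], [-0.97, 2.17], [0.19, 2.56], [-1.23, 4.37], [0.02, 3.11], [-2.88, 2.88]. Speed limits (rad/s): [2.39, 2.39, 3.01, 3.14, 3.14, 3.14].

## Interface

Orientations are given as a unit quaternion [w, x, y, z].
In Python, from rig import * gives the robot as it stands. The module is installed in compiled form; this text tells all that it offers.
- The arm moves only by the shell command python3 -m crank 'ROWS' [FORCE]. ROWS is JSON, a list that holds one entry, the list of rows, each a list of 7 numbers: the shift along the tool's x, y, z in units of 25 mm (1.0 is 25 mm), then the turn, a rotation vector about the tool's x, y, z in units of 8 degrees (1.0 is 8 degrees), then the finger opening in mm, from 0 to 85.4. A call has exactly 8 rows; each row shifts and turns the commanded pose from where the row before left it, along the tool's axes as they then stand; what a row does not reach is not made up. A row lasts 1/10 s, in which the tool goes at most 50 mm and 8.59 degrees, less where a joint would pass 70% of its speed; a pose out of reach is approached as far as the arm can. A call is refused whole if a number of a shift passes 1 or a number of a turn 1, either way. A call with a gripper value outside its range is refused whole. The fingers move at their own pace and stop on an object; FORCE is the grip in N (left out, the last holds). Time passes only in rows, so rows that do not move let the fingers close, or fill a call up. It gives the time, the measured TCP pose, the force, the opening and the grip force at its end, in the units of the state.
- sense(): the state, without advancing time (a new reading comes with each control period).
- capture(name): name is "side" or "top" or "wrist"; returns the picture (420x560x3 uint8, blue, green, red); there is no depth.
- camera_model(name): a dict with "fx", "fy", "cx", "cy" (pixels), "world_from_camera" (4x4, takes a point from camera to world coordinates); the wrist camera has in their place "T_tool_cam" (4x4, takes a point from camera to tool coordinates, whose origin is the TCP and whose axes are the flange's). Camera axes: x right, y up, looking along -z (the intrinsics and any distortion apply to the point x, -y, -z); pixel columns grow to the right and rows downward; lengths in mm; the calibration is good to about 2 mm. A picture is of the moment at which its call begins: read the wrist's pose just before it. camera_model takes no time and is no camera call.
- finish_job(): hands the job in; it is judged then, once.
The state is a dict: "time_s": time; "joints": joint angles; "dq": joint speeds; "tau": joint torques, N m; "eef_pos": TCP position; "ee_rot": TCP orientation; "force": force on the tool from outside, world axes, zero at the start; "wrist_torque": the same for the moment, N m; "grip_width": opening from 0.0 (shut) to 1.0 (fully open); "grip_force": force on a finger pad.
Only numpy, scipy, OpenCV 4.12 (cv2) and the standard library are available. Lean on these libraries where they do the work, as an engineer would, in place of code of your own. Each camera call takes 0.05 s, during which the arm holds its last target. There are 200 camera calls.

## Working session

There is one attempt and no reset: what is moved stays moved. The work goes in short steps, Python scripts to look and compute and a shell command to move; the robot and the scene stay as the last step left them, time stands still between calls to the robot, and variables do not carry over. Pictures are saved under pics/ and viewed, at most 10 in all, crops included, and the job is handed in when it is done.

```bash
mkdir -p pics; python3 - <<'E'
from rig import *
import cv2,numpy as np
print(sense())
for n in ("top","side"):
    cv2.imwrite(f"pics/{n}1.png",capture(n)); print(n,camera_model(n))
print(camera_model("wrist"))
E
```

```text
{'time_s': 0.0, 'joints': array([ 9.42616322e-01,  3.13414568e-01,  1.49843592e+00,  1.05256572e-05,
        1.33101979e+00, -2.23397252e-01]), 'dq': array([ 6.00296767e-04,  4.86058225e-04,  7.47670928e-05,  1.93092805e-03,
       -2.24770446e-03, -1.13881916e-03]), 'tau': array([-3.93127050e-05, -4.12268436e+01, -2.59733748e+01, -2.08249735e-04,
        4.29048800e-03,  1.72004525e-05]), 'eef_pos': array([206.60457825, 482.35321443, 230.75364969]), 'ee_rot': array([-2.68509563e-04,  2.01013655e-01,  9.79588231e-01, -5.79663635e-04]), 'force': array([-0.10332316,  0.16493099,  0.48943016]), 'wrist_torque': array([ 0.01341009, -0.02951616,  0.01222625]), 'grip_force': 0.0, 'grip_width': 1.003471367695606}
top {'fx': 498.83938269523276, 'fy': 498.83938269523276, 'cx': 276.65668124291085, 'cy': 206.93450489603802, 'world_from_camera': array([[-7.21075132e-04,  9.99233135e-01, -3.91487169e-02,
         4.42430552e+02],
       [-9.99884465e-01, -1.26027732e-04,  1.52000061e-02,
        -3.77604907e+01],
       [ 1.51834160e-02,  3.91551542e-02,  9.99117780e-01,
         1.36993588e+03],

[... 319 characters left out ...]
24e-01,  7.07482612e-01, -6.60029313e-01,
        -6.04425787e+02],
       [-1.14308812e-02,  6.79929174e-01,  7.33188688e-01,
         7.30575009e+02],
       [ 0.00000000e+00,  0.00000000e+00,  0.00000000e+00,
         1.00000000e+00]])}
{'fx': 303.51242853504044, 'fy': 303.51242853504044, 'cx': 274.05463392881353, 'cy': 211.59403630171846, 'T_tool_cam': array([[-2.06651949e-04,  9.54873512e-01,  2.97012683e-01,
         7.59793579e+01],
       [ 9.99999697e-01, -2.57571636e-05,  7.78575236e-04,
        -4.62869059e-01],
       [ 7.51091074e-04,  2.97012754e-01, -9.54873217e-01,
        -1.42769446e+02],
       [ 0.00000000e+00,  0.00000000e+00,  0.00000000e+00,
         1.00000000e+00]])}
```

View pics/top1.png

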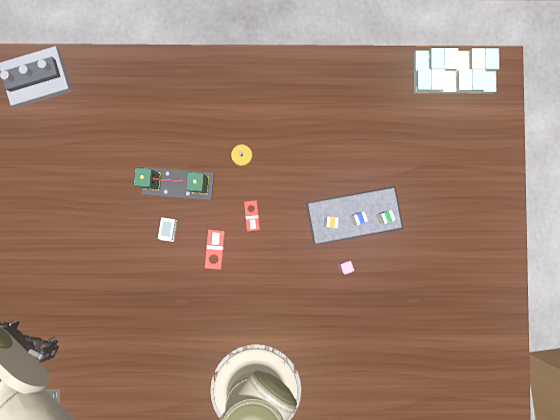

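View pics/side1.png

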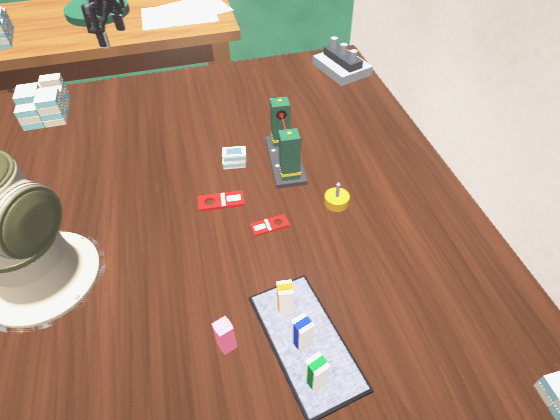

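The top view shows the two tags at (252,216), the small one, and (214,250), the large one. The post is at (241,155), the gate at (178,183), the cells at amber (332,222), blue (361,218) and green (388,217), and the pink look-alike at (347,268). Next I'll take measurements from the top view.

```bash
cat > h.py <<'E'
from rig import *
import cv2, numpy as np
from scipy.spatial.transform import Rotation as R
def q2R(q): return R.from_quat([q[1],q[2],q[3],q[0]]).as_matrix()
def pose(s=None):
    s=s or sense(); T=np.eye(4); T[:3,:3]=q2R(s["ee_rot"]); T[:3,3]=s["eef_pos"]; return T
def cam(n):
    m=camera_model(n); W=m["world_from_camera"] if n!="wrist" else pose()@m["T_tool_cam"]
    return m,W
def px2w(n,uv,z,mW=None):
    m,W=mW or cam(n); uv=np.atleast_2d(uv).astype(float)
    d=np.c_[(uv[:,0]-m["cx"])/m["fx"],-(uv[:,1]-m["cy"])/m["fy"],-np.ones(len(uv))]@W[:3,:3].T
    t=(z-W[2,3])/d[:,2]; return W[:3,3]+d*t[:,None]
def w2px(n,P,mW=None):
    m,W=mW or cam(n); p=(np.atleast_2d(P)-W[:3,3])@W[:3,:3]
    return np.c_[m["cx"]+m["fx"]*p[:,0]/-p[:,2], m["cy"]-m["fy"]*p[:,1]/-p[:,2]]
def blobs(im,lo,hi,amin=15):
    h=cv2.cvtColor(im,cv2.COLOR_BGR2HSV); k=cv2.inRange(h,np.array(lo),np.array(hi))
    c,_=cv2.findContours(k,cv2.RETR_EXTERNAL,cv2.CHAIN_APPROX_NONE)
    return [x[:,0] for x in c if cv2.contourArea(x)>=amin]
def rect(n,c,z,mW=None):
    w=px2w(n,c,z,mW)[:,:2].astype(np.float32); (cx,cy),(a,b),t=cv2.minAreaRect(w)
    if a<b: a,b,t=b,a,t+90
    return np.round([cx,cy,a,b,(t+90)%180-90],1)
def go(dst,yaw):
    """units to type, tool down: dst TCP mm, yaw = world angle of tool y, deg"""
    T=pose(); d=T[:3,:3].T@(np.array(dst)-T[:3,3])/25
    y=T[:3,1]; cur=np.degrees(np.arctan2(y[1],y[0])); dw=(yaw-cur+90)%180-90
    # level the tool and turn
    yw=np.radians(cur+dw); Y=np.array([np.cos(yw),np.sin(yw),0]); Z=np.array([0,0,-1]); X=np.cross(Y,Z)
    rv=R.from_matrix(T[:3,:3].T@np.c_[X,Y,Z]).as_rotvec(degrees=True)/8
    print("tcp",T[:3,3].round(1),"shift",d.round(3),"turn",rv.round(3),"yaw",cur.round(1),"joints",sense()["joints"].round(2))
E
python3 - <<'E'
from h import *
im=cv2.imread("pics/top1.png")
for nm,lo,hi,z in [("red",(0,150,120),(6,255,255),6),("red2",(174,150,120),(180,255,255),6),("yel",(22,150,120),(32,255,255),24),("amber",(10,120,190),(24,255,255),80),("blue",(105,120,100),(130,255,255),80),("green",(50,150,100),(80,255,255),80)]:
    for c in blobs(im,lo,hi,8): print(nm,c.mean(0).round(1),rect("top",c,z))
crop=im[130:285,120:420]; 
cv2.imwrite("pics/topz.png",cv2.resize(crop,None,fx=2.6,fy=2.6,interpolation=cv2.INTER_CUBIC))
E
```

```text
amber [332.1 222.2] [ 453.2 -201.    23.4    9.4   -9.8]
amber [241.2 154.6] [629.2  35.1  53.6  52.3 -26.6]
blue [360.6 217.7] [ 465.1 -274.9   27.4   10.2   21.5]
```

View pics/topz.png

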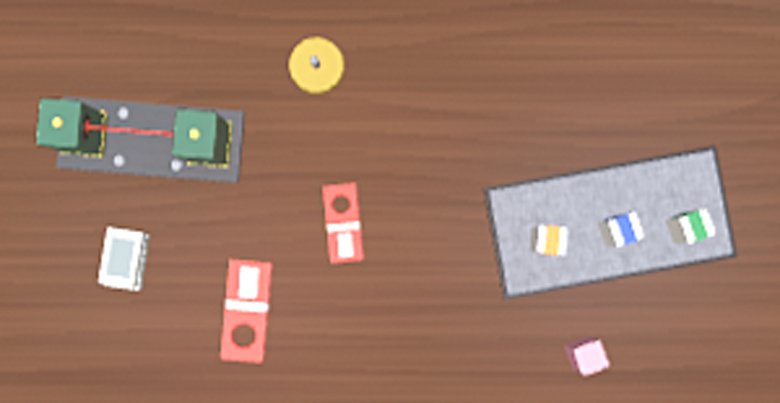

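The zoom shows the small tag with its eye at the far (+x) end. The amber cell's bands run roughly along world x, with the white faces towards ±y, and the gate's beam runs roughly along world y. I'll move to a pose where the wrist camera sees all of this.

```bash
python3 -c "
from h import *
go((470,110,230),90)
for p in [(252,216),(178,183),(165,230),(332,222)]: print(px2w('top',p,0)[0].round(0))"
```

```text
tcp [206.6 482.4 230.8] shift [-15.55   -9.543   0.038] turn [-0.007 -0.003 -2.899] yaw 66.8 joints [ 0.94  0.31  1.5   0.    1.33 -0.22]
[471.   9.   0.]
[562. 212.   0.]
[433. 247.   0.]
[ 455. -211.    0.]
```

```bash
python3 -m crank '[[[-0.97,-0.6,0,0,0,0,85],[-0.97,-0.6,0,0,0,0,85],[-0.97,-0.6,0,0,0,0,85],[-0.97,-0.6,0,0,0,0,85],[-0.97,-0.6,0,0,0,0,85],[-0.97,-0.6,0,0,0,0,85],[-0.97,-0.6,0,0,0,0,85],[-0.97,-0.6,0,0,0,0,85]]]' 30 && python3 -m crank '[[[-0.97,-0.6,0,0,0,0,85],[-0.97,-0.6,0,0,0,0,85],[-0.97,-0.6,0,0,0,0,85],[-0.97,-0.6,0,0,0,0,85],[-0.97,-0.6,0,0,0,0,85],[-0.97,-0.6,0,0,0,0,85],[-0.97,-0.6,0,0,0,0,85],[-0.97,-0.6,0,0,0,0,85]]]' && python3 -m crank '[[[0,0,0,0,0,-0.97,60],[0,0,0,0,0,-0.97,60],[0,0,0,0,0,-0.96,60],[0,0,0,0,0,0,60],[0,0,0,0,0,0,60],[0,0,0,0,0,0,60],[0,0,0,0,0,0,60],[0,0,0,0,0,0,60]]]'
python3 - <<'E'
from h import *
mW=cam("wrist"); im=capture("wrist"); cv2.imwrite("pics/w1.png",im); np.save("w1.npy",mW[1]); go((470,110,230),90)
E
```

```text
time_s: 0.9
eef_pos: [338.2, 294.8, 231.1]
ee_rot: [-0.0, 0.201, 0.98, -0.0]
force: [0.7, 0.3, -0.0]
grip_width: 0.996
grip_force: 0.0
time_s: 1.7
eef_pos: [469.3, 108.1, 231.1]
ee_rot: [-0.0, 0.201, 0.98, -0.0]
force: [0.2, 0.9, 0.3]
grip_width: 0.994
grip_force: 0.0
time_s: 2.5
eef_pos: [468.9, 109.2, 231.3]
ee_rot: [0.0, 0.0, 1.0, -0.0]
force: [1.2, -0.1, -0.4]
grip_width: 0.702
grip_force: 0.0
tcp [468.9 109.2 231.3] shift [-0.045  0.032  0.053] turn [ 0.     0.    -0.004] yaw 90.0 joints [-0.02  0.22  1.62  0.    1.3  -1.59]
```

View pics/w1.png

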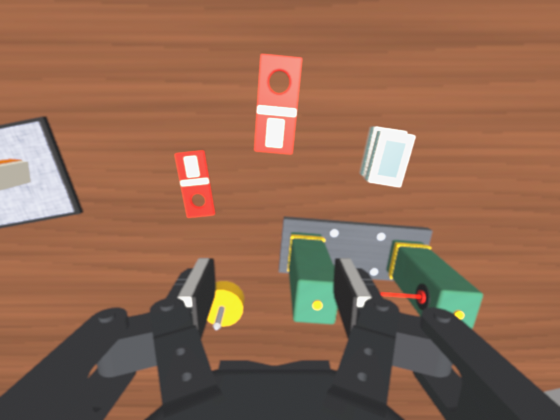

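The wrist picture shows the small tag from about (176,152) to (214,217) with its eye at (197,201), the large tag, the post foot at (227,305), the gate, and part of the tray. Now I'll compute positions from it.

```bash
python3 - <<'E'
from h import *
mW=(camera_model("wrist"),np.load("w1.npy")); im=cv2.imread("pics/w1.png"); h=cv2.cvtColor(im,cv2.COLOR_BGR2HSV)
k=(((h[...,0]<8)|(h[...,0]>172))&(h[...,1]>190)&(h[...,2]>150)).astype(np.uint8)
k2=cv2.morphologyEx(k,cv2.MORPH_CLOSE,np.ones((15,15)))
for c in cv2.findContours(k2,cv2.RETR_EXTERNAL,cv2.CHAIN_APPROX_NONE)[0]:
    if cv2.contourArea(c)>600: print("tag",c[:,0].mean(0).round(),rect("wrist",c[:,0],6,mW))
# eye: dark hole inside small tag
sub=(1-k)[188:215,186:212].copy(); n,l,st,ce=cv2.connectedComponentsWithStats(sub,connectivity=4)
for i in range(1,n): print("hole",st[i],ce[i]+[186,188],px2w("wrist",ce[i]+[186,188],6,mW).round(1))
y=cv2.inRange(h,np.array((22,150,120)),np.array((34,255,255)))
for c in cv2.findContours(y,cv2.RETR_EXTERNAL,cv2.CHAIN_APPROX_NONE)[0]:
    if cv2.contourArea(c)>20: print("yel",c[:,0].mean(0).round(),rect("wrist",c[:,0],24,mW))
print("columns yel tops",px2w("wrist",[(317.5,305.5),(459.5,315)],135,mW).round(1))
print("plate corners",px2w("wrist",[(285,217),(430,228),(281,271)],12,mW).round(1))
t=("top"); print("top: eye",px2w(t,[120+341/2.6-.3,130+204/2.6-.3],6).round(1),"post foot",px2w(t,(241.3,154.6),24).round(1),"cols",px2w(t,[(120+57/2.6,130+122.5/2.6),(120+194/2.6,130+133.5/2.6)],135).round(1))
print("plate top cam", px2w(t,np.array([(120+242/2.6,130+111/2.6),(120+238/2.6,130+181/2.6)]),12).round(1))
E
```

```text
hole [  0   0  26  27 633] [198.40758294 201.06477093] [[493.2  13.5   6. ]]
hole [24  0  2  7  8] [210.875 190.625] [[479.7  30.    6. ]]
yel [458. 314.] [646.4 357.2  13.    8.4  45.8]
yel [317. 304.] [631.4 165.   11.    9.3   2.5]
yel [224. 306.] [632.8  46.   66.7  42.8 -17.9]
yel [403. 253.] [557.6 270.2  61.9  34.8 -46.5]
yel [306. 237.] [536.2 150.   41.    9.4 -89.1]
columns yel tops [[556.8 148.2 135. ]
 [567.  279.5 135. ]]
plate corners [[512.4 122.2  12. ]
 [527.2 306.5  12. ]
 [588.  117.7  12. ]]
top: eye [[492.5  12.1   6. ]] post foot [[637.   37.4  24. ]] cols [[564.7 276.7 135. ]
 [554.3 146.6 135. ]]
plate top cam [[589.1 114.9  12. ]
 [515.6 118.8  12. ]]
```

```bash
python3 - <<'E'
from h import *
mW=(camera_model("wrist"),np.load("w1.npy")); im=cv2.imread("pics/w1.png"); h=cv2.cvtColor(im,cv2.COLOR_BGR2HSV)
print(h[158,181],h[208,185],h[201,197],h[166,191],h[183,194],h[150,230])
k=(((h[...,0]<4)|(h[...,0]>172))&(h[...,1]>h[150,230][1]+60)|((h[...,1]<40)&(h[...,2]>150))).astype(np.uint8)
k[:,:150]=0;k[:140]=0;k[230:]=0;k[:,235:]=0
c=max(cv2.findContours(k,cv2.RETR_EXTERNAL,cv2.CHAIN_APPROX_NONE)[0],key=cv2.contourArea)
print("tag",len(c),rect("wrist",c[:,0],6,mW))
f=np.zeros_like(k); cv2.drawContours(f,[c],-1,1,-1); hole=f&(1-k)
n,l,st,ce=cv2.connectedComponentsWithStats(hole,connectivity=4)
for i in range(1,n):
    if st[i,4]>20: print("hole",st[i],ce[i],px2w("wrist",ce[i],6,mW).round(1), px2w("wrist",[st[i,:2],st[i,:2]+st[i,2:4]],3,mW).round(1))
E
```

```text
[  2 180 247] [  4 181 241] [ 10 137 156] [  0   0 247] [ 90   2 249] [ 10 136 156]
tag 60 [449.3   8.1  25.5  15.6   6.4]
```

```bash
cat >> h.py <<'E'
def tagfind(im,mW,box,z=6):
    h=cv2.cvtColor(im,cv2.COLOR_BGR2HSV); u0,v0,u1,v1=box
    k=((((h[...,0]<7)|(h[...,0]>172))&(h[...,1]>160)&(h[...,2]>120))|((h[...,1]<40)&(h[...,2]>190))).astype(np.uint8)
    m=np.zeros_like(k); m[v0:v1,u0:u1]=k[v0:v1,u0:u1]
    c=max(cv2.findContours(m,cv2.RETR_EXTERNAL,cv2.CHAIN_APPROX_NONE)[0],key=cv2.contourArea)
    print("tag",rect("wrist",c[:,0],z,mW))
    f=np.zeros_like(m); cv2.drawContours(f,[c],-1,1,-1)
    n,l,st,ce=cv2.connectedComponentsWithStats(f&(1-m),connectivity=4)
    for i in range(1,n):
        if st[i,4]>20: print("hole",st[i],px2w("wrist",ce[i],z,mW).round(1))
E
python3 - <<'E'
from h import *
tagfind(cv2.imread("pics/w1.png"),(camera_model("wrist"),np.load("w1.npy")),(150,140,235,230))
E
```

```text
tag [493.4  12.9  40.6  37.9   6.1]
hole [192 194  13  12 115] [[491.3  13.2   6. ]]
```

```bash
sed -i 's/    c=max(cv2.findContours(m,/    c=max(cv2.findContours(cv2.morphologyEx(m,cv2.MORPH_CLOSE,np.ones((7,7))),/' h.py
python3 - <<'E'
from h import *
tagfind(cv2.imread("pics/w1.png"),(camera_model("wrist"),np.load("w1.npy")),(150,140,235,230))
go((447,8,230),90)
E
```

```text
tag [472.2  10.8  83.2  37.9   5.9]
hole [180 154  29  28 121] [[453.4   8.6   6. ]]
hole [181 183  28   5  35] [[472.8  10.5   6. ]]
hole [192 194  13  12 115] [[491.3  13.2   6. ]]
tcp [468.9 109.2 231.3] shift [ 0.873 -4.049  0.052] turn [ 0.     0.    -0.004] yaw 90.0 joints [-0.02  0.22  1.62  0.    1.3  -1.59]
```

```bash
python3 -m crank '[[[0.15,-0.6,0.7,0,0,0,50],[0.15,-0.6,0.7,0,0,0,50],[0.15,-0.6,0.7,0,0,0,50],[0.15,-0.6,0.7,0,0,0,50],[0.15,-0.6,0.7,0,0,0,50],[0.15,-0.6,0.6,0,0,0,50],[0.12,-0.46,0.3,0,0,0,50],[0,0,0,0,0,-0.79,50]]]'
python3 - <<'E'
from h import *
mW=cam("wrist"); im=capture("wrist"); cv2.imwrite("pics/w2.png",im); np.save("w2.npy",mW[1])
print(w2px("wrist",[(472,10.8,6),(443,7.6,6),(491.5,13,6)],mW).round())
tagfind(im,mW,(200,100,350,300))
go((443.4,7.6,1),96.3)
E
```

```text
time_s: 3.35
eef_pos: [442.9, 6.7, 120.6]
ee_rot: [-0.001, -0.055, 0.998, 0.0]
force: [-0.6, 0.5, -0.0]
grip_width: 0.586
grip_force: 0.0
[[276. 239.]
 [276. 208.]
 [276. 258.]]
tag [472.2  10.6  82.6  36.4   6. ]
hole [257 200  38  32 192] [[454.3   7.8   6. ]]
hole [257 238  38   2  40] [[472.3  10.7   6. ]]
hole [267 251  18  14 202] [[490.8  12.7   6. ]]
tcp [443.3   7.1 121.1] shift [-0.009  0.02   4.806] turn [ 0.001 -0.003  0.06 ] yaw 96.8 joints [-0.25  0.27  1.88  0.    1.   -1.94]
```

View pics/w2.png

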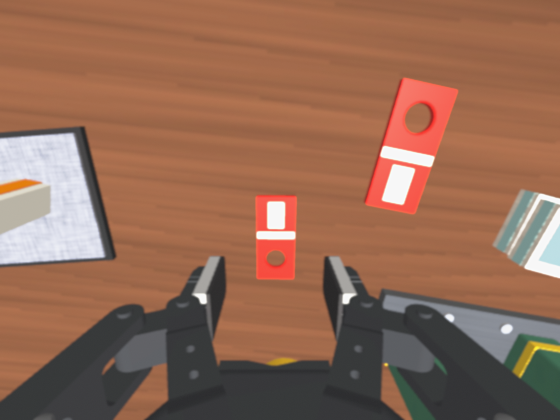

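The tag sits upright and centred between the fingers, with its axis along column 276, which agrees with the measured pose to within 1 mm. I'll descend and grip.

```bash
python3 -m crank '[[[0,0,0.9,0,0,0,48],[0,0,0.9,0,0,0,48],[0,0,0.9,0,0,0,48],[0,0,0.8,0,0,0,48],[0,0,0.6,0,0,0,48],[0,0,0.4,0,0,0,48],[0,0,0.2,0,0,0,48],[0,0,0.06,0,0,0,48]]]' && python3 -m crank '[[[0,0,0,0,0,0,48],[0,0,0,0,0,0,28],[0,0,0,0,0,0,28],[0,0,0,0,0,0,28],[0,0,0,0,0,0,28],[0,0,0,0,0,0,28],[0,0,0,0,0,0,28],[0,0,0,0,0,0,28]]]' 40
```

```text
time_s: 4.2
eef_pos: [443.6, 7.7, 2.3]
ee_rot: [0.0, -0.055, 0.998, -0.0]
force: [0.3, 0.2, -0.4]
grip_width: 0.563
grip_force: 0.0
time_s: 5.0
eef_pos: [443.8, 7.6, 3.1]
ee_rot: [0.001, -0.055, 0.998, -0.0]
force: [-1.9, 0.7, 6.1]
grip_width: 0.372
grip_force: 39.1
```

```bash
python3 -m crank '[[[0,0,-0.2,0,0,0,28],[0,0,-0.5,0,0,0,28],[0,0,-0.9,0,0,0,28],[0,0,-1,0,0,0,28],[0,0,-1,0,0,0,28],[0,0,-1,0,0,0,28],[0,0,-1,0,0,0,28],[0,0,-1,0,0,0,28]]]'
python3 -c "
from h import *
go((600,-90,180),96.3)"
```

```text
time_s: 5.8
eef_pos: [443.2, 7.7, 168.9]
ee_rot: [0.0, -0.055, 0.998, -0.0]
force: [-0.0, -1.1, -0.7]
grip_width: 0.371
grip_force: 39.7
tcp [443.2   7.7 168.9] shift [-5.803 -4.576 -0.44 ] turn [-0.002  0.004  0.003] yaw 96.3 joints [-0.25  0.2   1.82 -0.    1.12 -1.93]
```

```bash
python3 -m crank '[[[-0.8,-0.63,-0.06,0,0,0,28],[-0.8,-0.63,-0.06,0,0,0,28],[-0.8,-0.63,-0.06,0,0,0,28],[-0.8,-0.63,-0.06,0,0,0,28],[-0.8,-0.63,-0.06,0,0,0,28],[-0.8,-0.63,-0.06,0,0,0,28],[-0.7,-0.55,-0.06,0,0,0,28],[-0.3,-0.25,0,0,0,0,28]]]'
python3 -m crank '[[[0,0,0,0,0,0,28],[0,0,0,0,0,0,28],[0,0,0,0,0,0,28],[0,0,0,0,0,0,28],[0,0,0,0,0,0,28],[0,0,0,0,0,0,28],[0,0,0,0,0,0,28],[0,0,0,0,0,0,28]]]'
python3 - <<'E'
from h import *
mW=cam("wrist"); im=capture("wrist"); cv2.imwrite("pics/w3.png",im); np.save("w3.npy",mW[1]);np.save("T3.npy",pose())
print(w2px("wrist",[(637,38,24),(637,38,64),(453,-205,80)],mW).round())
E
```

```text
time_s: 6.6
eef_pos: [601.2, -91.2, 178.1]
ee_rot: [0.0, -0.055, 0.998, -0.0]
force: [-0.6, -0.2, -0.5]
grip_width: 0.37
grip_force: 39.7
time_s: 7.4
eef_pos: [600.1, -90.1, 177.8]
ee_rot: [-0.0, -0.055, 0.998, 0.0]
force: [0.2, -0.1, 0.0]
grip_width: 0.371
grip_force: 39.7
[[391. 243.]
 [407. 260.]
 [130. -11.]]
```

View pics/w3.png

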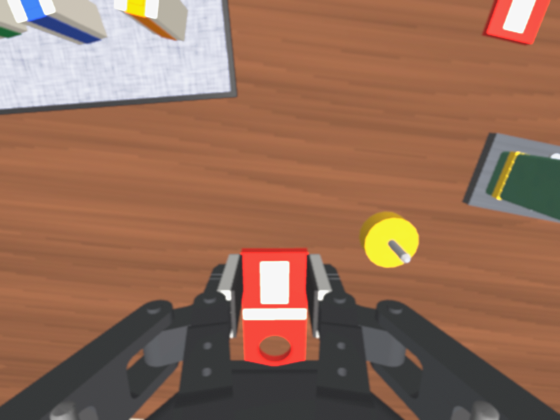

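The tag is held straight, with its eye at about (275,348). The post's foot is at about (391,240) with the pin tip at (406,259), and the amber cell is at the top edge near (150,10).

```bash
python3 - <<'E'
from h import *
m=camera_model("wrist"); W=np.load("w3.npy"); mW=(m,W); T=np.load("T3.npy"); im=cv2.imread("pics/w3.png"); h=cv2.cvtColor(im,cv2.COLOR_BGR2HSV)
y=cv2.inRange(h,np.array((22,150,215)),np.array((34,255,255))); y[:,:340]=0; y[:,440:]=0
c=max(cv2.findContours(y,cv2.RETR_EXTERNAL,cv2.CHAIN_APPROX_NONE)[0],key=cv2.contourArea)
hull=cv2.convexHull(c)[:,0]; print("hsv",h[250,375],h[225,370]); print("foot",cv2.minEnclosingCircle(px2w("wrist",hull,24,mW)[:,:2].astype(np.float32)),rect("wrist",hull,24,mW))
print("tip",px2w("wrist",(406.5,259.5),64,mW).round(1))
tool=(m,m["T_tool_cam"]); s=im[325:375,255:297]; hh=h[325:375,235:315]
k=((hh[...,0]<7)|(hh[...,0]>172))&(hh[...,1]>160)&(hh[...,2]>100)
n,l,st,ce=cv2.connectedComponentsWithStats((~k).astype(np.uint8),connectivity=4)
for i in range(1,n):
    if st[i,4]>50: print("hole",st[i]+[235,325,0,0,0],ce[i]+[235,325])
for z in (-6,-3,0): print("eye tool",z,px2w("wrist",[(275,348),(242,250),(308,250),(244,363),(307,363)],z,tool).round(1).tolist())
E
```

```text
hsv [ 30 199 247] [ 22 201 161]
foot ((636.4505004882812, 37.82698059082031), 28.716903686523438) [636.2  37.3  55.8  55.6 -38.6]
tip [[636.5  37.4  64. ]]
hole [ 235  325   80   50 1556] [274.62339332 358.60025707]
hole [260 336  30  19 441] [274.51473923 345.23809524]
eye tool -6 [[-44.6, 0.1, -6.0], [14.0, -16.2, -6.0], [14.0, 16.2, -6.0], [-54.8, -17.2, -6.0], [-54.8, 17.9, -6.0]]
eye tool -3 [[-47.3, 0.1, -3.0], [12.6, -16.5, -3.0], [12.6, 16.6, -3.0], [-57.7, -17.6, -3.0], [-57.7, 18.3, -3.0]]
eye tool 0 [[-49.9, 0.1, 0.0], [11.2, -16.9, 0.0], [11.2, 16.9, 0.0], [-60.6, -18.0, 0.0], [-60.6, 18.7, 0.0]]
```

```bash
python3 - <<'E'
from h import *
from scipy.optimize import least_squares
m=camera_model("wrist"); tool=(m,m["T_tool_cam"]); im=cv2.imread("pics/w3.png"); h=cv2.cvtColor(im,cv2.COLOR_BGR2HSV)
for r in range(252,364,10):
    red=(((h[r,:,0]<7)|(h[r,:,0]>172))&(h[r,:,1]>160)&(h[r,:,2]>100))|((h[r,:,1]<40)&(h[r,:,2]>225))
    x=np.where(red[225:325])[0]+225; print(r,x.min(),x.max(),end=" | ")
col=h[240:370,250]; print(); print("rows col250 sat",[(240+i,int(c[1]),int(c[2])) for i,c in enumerate(col) if i<14 or 66<i<84])
col=h[240:370,275]; print("rows col275",[(240+i,int(c[0]),int(c[1]),int(c[2])) for i,c in enumerate(col) if 90<i<128])
E
```

```text
252 240 308 | 262 242 306 | 272 242 306 | 282 243 306 | 292 225 324 | 302 241 307 | 312 243 305 | 322 242 306 | 332 243 306 | 342 243 306 | 352 243 305 | 362 254 295 | 
rows col250 sat [(240, 136, 159), (241, 137, 160), (242, 137, 162), (243, 136, 161), (244, 136, 159), (245, 135, 157), (246, 136, 156), (247, 154, 166), (248, 183, 185), (249, 201, 195), (250, 206, 196), (251, 206, 208), (252, 206, 245), (253, 194, 248), (307, 176, 247), (308, 92, 247), (309, 6, 251), (310, 2, 249), (311, 1, 248), (312, 0, 247), (313, 0, 247), (314, 0, 247), (315, 0, 247), (316, 0, 247), (317, 1, 248), (318, 4, 251), (319, 17, 247), (320, 132, 247), (321, 190, 247), (322, 194, 247), (323, 192, 247)]
rows col275 [(331, 2, 192, 247), (332, 2, 193, 247), (333, 2, 193, 248), (334, 3, 190, 249), (335, 5, 182, 242), (336, 8, 152, 181), (337, 11, 136, 163), (338, 11, 137, 164), (339, 10, 137, 162), (340, 10, 137, 156), (341, 11, 137, 153), (342, 11, 136, 152), (343, 11, 137, 154), (344, 11, 136, 154), (345, 11, 137, 153), (346, 11, 136, 152), (347, 11, 136, 154), (348, 10, 135, 155), (349, 10, 136, 156), (350, 11, 136, 157), (351, 11, 136, 157), (352, 11, 137, 155), (353, 11, 136, 154), (354, 9, 143, 159), (355, 6, 167, 173), (356, 3, 190, 189), (357, 2, 203, 195), (358, 1, 203, 196), (359, 1, 205, 195), (360, 1, 205, 200), (361, 1, 206, 231), (362, 1, 199, 248), (363, 2, 194, 248), (364, 1, 194, 250), (365, 1, 190, 237), (366, 0, 145, 134), (367, 0, 34, 67)]
```

```bash
python3 - <<'E'
from h import *
from scipy.optimize import least_squares
m=camera_model("wrist"); tool=(m,m["T_tool_cam"])
s=np.array([-40,0,10.75,29.25,-40]); d=np.array([0,0,0,0,6.]); r=np.array([251.2,314,335.8,361,247.3])
def P(p):  # tag x axis = tool -x, top surface at z0, pitch>0 = eye end down (tool +z)
    x0,z0,a=p; return np.c_[x0-s*np.cos(a)-d*np.sin(a)*-1*-1, 0*s, z0+s*np.sin(a)+d*np.cos(a)]
f=lambda p:w2px("wrist",P(p),tool)[:,1]-r
q=least_squares(f,[-30,-3,0]); print(q.x.round(3),q.fun.round(2))
g=lambda p:f([p[0],p[1],0]); q=least_squares(g,[-30,-3]); print(q.x.round(3),q.fun.round(2))
E
```

```text
[-38.456  13.165  -0.167] [ 0.72  2.5  -2.58  0.38 -1.05]
[-29.514   0.122] [ 0.02  3.5  -2.05 -0.67 -0.83]
```

```bash
python3 -c "
from h import *
go((588.3,32.3,82),96.3)"
```

```text
tcp [600.1 -90.2 177.8] shift [-0.07   4.921  3.831] turn [-0.    -0.     0.003] yaw 96.3 joints [-0.34  0.53  1.31 -0.    1.3  -2.02]
```

```bash
python3 -m crank '[[[0,0.9,0.2,0,0,0,28],[0,0.9,0.4,0,0,0,28],[0,0.9,0.6,0,0,0,28],[0,0.9,0.6,0,0,0,28],[-0.07,0.7,0.6,0,0,0,28],[0,0.42,0.6,0,0,0,28],[0,0.2,0.5,0,0,0,28],[0,0,0.33,0,0,0,28]]]'
python3 -m crank '[[[0,0,0,0,0,0,28],[0,0,0,0,0,0,28],[0,0,0,0,0,0,28],[0,0,0,0,0,0,28],[0,0,0,0,0,0,28],[0,0,0,0,0,0,28],[0,0,0,0,0,0,28],[0,0,0,0,0,0,28]]]'
python3 - <<'E'
from h import *
mW=cam("wrist"); im=capture("wrist"); t=capture("top"); s=capture("side"); np.save("w4.npy",mW[1])
print(w2px("wrist",[(636.4,37.6,64),(636.4,37.6,24)],mW).round(), w2px("top",[(636.4,37.6,64),(636.4,37.6,86)]).round(1),w2px("side",[(636.4,37.6,64),(636.4,37.6,86)]).round(1))
go((588.3,32.3,82),96.3)
a=cv2.resize(im[300:400,215:335],None,fx=5,fy=5)[:,:]; b=cv2.resize(s[150:240,290:380],(400,400)); 
c=cv2.resize(t[130:190,210:270],(400,400))
o=np.zeros((600,800,3),np.uint8); o[:200,:]=0
o[0:333,0:400]=cv2.resize(a,(400,333)); o[0:400,400:800]=b; o[340:600,0:260]=cv2.resize(c,(260,260)); cv2.imwrite("pics/c4.png",o)
E
```

```text
time_s: 8.25
eef_pos: [588.0, 32.6, 81.1]
ee_rot: [-0.0, -0.056, 0.998, 0.0]
force: [-0.5, -0.2, -1.3]
grip_width: 0.37
grip_force: 39.7
time_s: 9.05
eef_pos: [588.3, 32.3, 82.1]
ee_rot: [0.0, -0.055, 0.998, 0.0]
force: [-0.4, 0.5, -0.6]
grip_width: 0.372
grip_force: 39.7
[[275. 325.]
 [275. 290.]] [[240.4 152.7]
 [239.9 151.4]] [[337.9 183.5]
 [338.7 176.2]]
tcp [588.3  32.3  82. ] shift [0.001 0.    0.002] turn [-0.    -0.     0.004] yaw 96.3 joints [-0.14  0.6   1.47 -0.    1.07 -1.83]
```

View pics/c4.png

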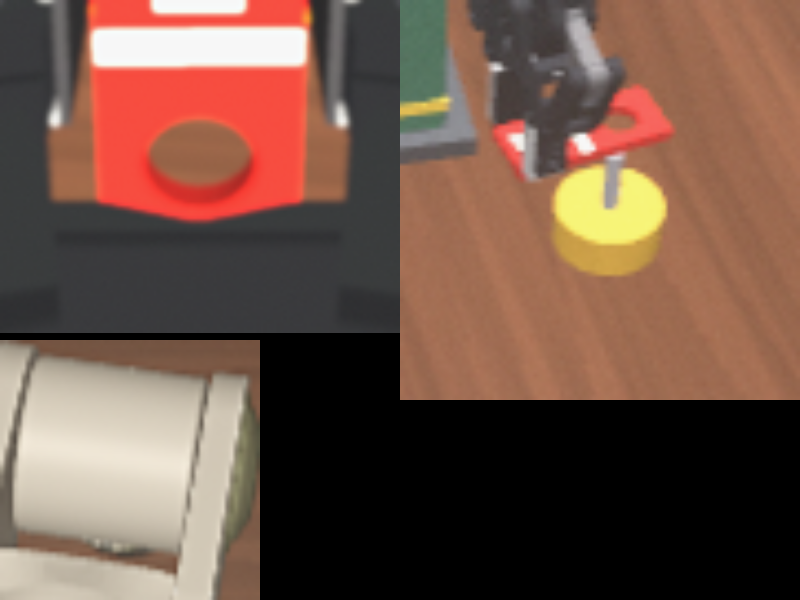

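In the side crop, the eye at about (340,176.5) sits over the pin tip at (338.4,185.3), some 1.5 mm too far out. I'll correct by +0.05 in tool x and lower the tag, watching the force.

```bash
python3 -m crank '[[[0.05,0,0,0,0,0,28],[0,0,0.2,0,0,0,28],[0,0,0.3,0,0,0,28],[0,0,0.3,0,0,0,28],[0,0,0.3,0,0,0,28],[0,0,0.2,0,0,0,28],[0,0,0.1,0,0,0,28],[0,0,0,0,0,0,28]]]'
python3 -c "
from h import *
s=sense();print(s['force'],s['wrist_torque']);go((587.1,32.2,30),96.3)"
```

```text
time_s: 10.0
eef_pos: [586.9, 32.2, 46.7]
ee_rot: [-0.0, -0.055, 0.998, 0.0]
force: [-0.4, 0.8, -0.2]
grip_width: 0.368
grip_force: 39.7
[-0.37892603  0.82745525 -0.2114433 ] [ 0.01514805  0.00014561 -0.01139263]
tcp [586.9  32.2  46.7] shift [-0.007  0.001  0.667] turn [ 0.001 -0.004  0.003] yaw 96.3 joints [-0.14  0.65  1.5  -0.    0.99 -1.83]
```

```bash
python3 -m crank '[[[0,0,0.2,0,0,0,28],[0,0,0.2,0,0,0,28],[0,0,0.15,0,0,0,28],[0,0,0.12,0,0,0,28],[0,0,0.05,0,0,0,28],[0,0,0.04,0,0,0,28],[0,0,0.02,0,0,0,28],[0,0,0,0,0,0,28]]]'
python3 - <<'E'
from h import *
im=capture("side"); cv2.imwrite("pics/s5.png",im); w=capture("wrist")
o=np.zeros((600,800,3),np.uint8); o[:450,:450]=cv2.resize(im[160:235,290:365],(450,450)); o[:333,450:800]=cv2.resize(w[280:400,215:335],(350,333)); cv2.imwrite("pics/c5.png",o); print(sense()["force"])
E
```

```text
time_s: 10.8
eef_pos: [587.2, 32.1, 27.6]
ee_rot: [0.0, -0.055, 0.998, -0.0]
force: [0.4, -0.3, -1.1]
grip_width: 0.371
grip_force: 39.7
[-0.17843258 -0.17316416 -0.78912189]
```

View pics/c5.png

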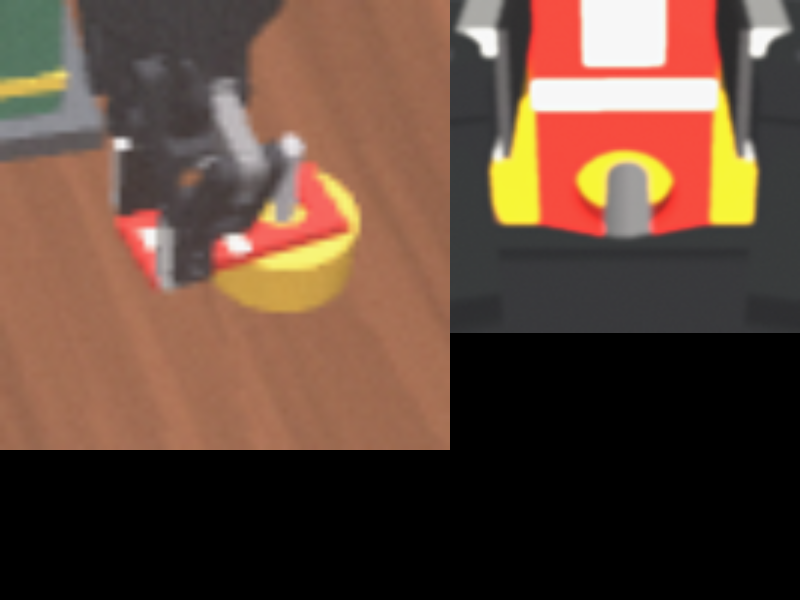

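The pin stands in the eye. I'll lower the last few millimetres to the foot.

```bash
python3 -m crank '[[[0,0,0.04,0,0,0,28],[0,0,0.04,0,0,0,28],[0,0,0,0,0,0,28],[0,0,0,0,0,0,28],[0,0,0,0,0,0,28],[0,0,0,0,0,0,28],[0,0,0,0,0,0,28],[0,0,0,0,0,0,28]]]'; python3 -c "
from h import *
print(sense()['force'],sense()['wrist_torque'])"
```

```text
time_s: 11.7
eef_pos: [587.1, 32.1, 26.0]
ee_rot: [0.0, -0.055, 0.998, -0.0]
force: [-3.4, 0.9, 5.5]
grip_width: 0.374
grip_force: 40.5
[-3.38229139  0.88246901  5.48217961] [ 0.09019994  0.3926963  -0.04682089]
```

```bash
python3 -m crank '[[[0,0,0,0,0,0,38],[0,0,0,0,0,0,44],[0,0,0,0,0,0,50],[0,0,0,0,0,0,50],[0,0,0,0,0,0,50],[0,0,0,0,0,0,50],[0,0,0,0,0,0,50],[0,0,0,0,0,0,50]]]'
python3 -m crank '[[[0,0,-0.2,0,0,0,50],[0,0,-0.4,0,0,0,50],[0,0,-0.8,0,0,0,50],[0,0,-0.9,0,0,0,50],[0,0,-0.9,0,0,0,50],[0,0,-0.9,0,0,0,50],[0,0,-0.8,0,0,0,50],[0,0,-0.4,0,0,0,50]]]'
python3 - <<'E'
from h import *
mW=cam("wrist"); w=capture("wrist"); im=capture("side"); cv2.imwrite("pics/w6.png",w)
o=np.zeros((600,800,3),np.uint8); o[:450,:450]=cv2.resize(im[160:235,290:365],(450,450)); o[:350,450:800]=cv2.resize(w[200:320,215:335],(350,350)); cv2.imwrite("pics/c6.png",o)
tagfind(w,mW,(200,150,350,350),30); go((450,-150,200),90)
E
```

```text
time_s: 12.5
eef_pos: [587.1, 32.1, 25.6]
ee_rot: [-0.0, -0.055, 0.998, -0.0]
force: [0.1, 1.3, -0.4]
grip_width: 0.588
grip_force: 0.0
time_s: 13.3
eef_pos: [587.7, 32.1, 160.7]
ee_rot: [0.002, -0.055, 0.998, -0.0]
force: [0.4, -0.5, -1.2]
grip_width: 0.586
grip_force: 0.0
tag [615.7  34.8  83.   36.    7.4]
hole [257 194  36  30 171] [[596.3  32.9  30. ]]
hole [259 231  32   1  32] [[616.3  35.1  30. ]]
hole [264 239  22  28 375] [[636.3  37.4  30. ]]
tcp [587.6  32.1 159.7] shift [ 6.27  -6.633 -1.626] turn [-0.004  0.02   0.791] yaw 96.3 joints [-0.14  0.51  1.4   0.    1.23 -1.83]
```

View pics/c6.png

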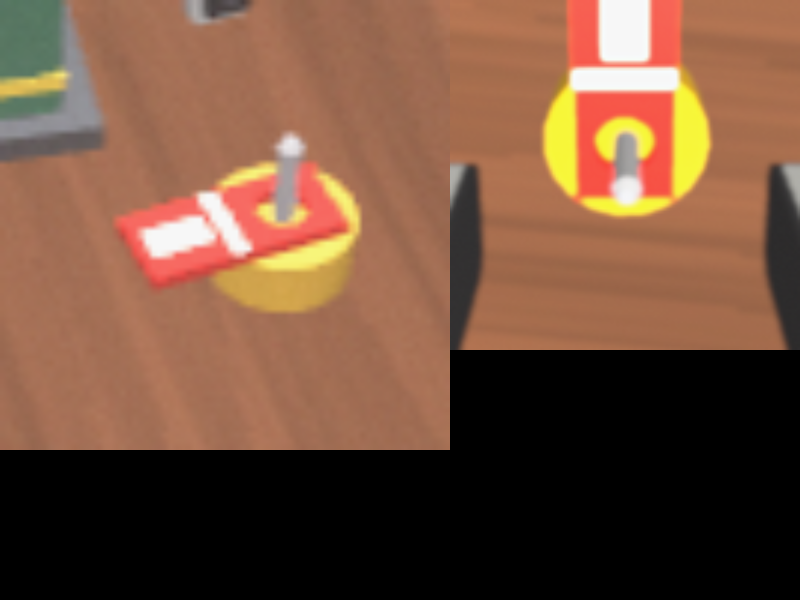

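The tag lies flat on the foot, with the pin through its eye and the fingers off it. Next, the amber cell.

```bash
python3 -c "
from h import *
go((445,-203,190),84)"
```

```text
tcp [587.6  32.1 159.7] shift [ 6.703 -8.718 -1.226] turn [-0.003  0.021  1.541] yaw 96.3 joints [-0.14  0.51  1.4   0.    1.23 -1.83]
```

```bash
python3 -m crank '[[[0.7,-0.9,-0.15,0,0,0,50],[0.7,-0.9,-0.15,0,0,0,50],[0.7,-0.9,-0.15,0,0,0,50],[0.7,-0.9,-0.15,0,0,0,50],[0.7,-0.9,-0.15,0,0,0,50],[0.7,-0.9,-0.15,0,0,0,50],[0.7,-0.9,-0.15,0,0,0,50],[0.7,-0.9,-0.15,0,0,0,50]]]' && python3 -m crank '[[[0.7,-0.9,0,0,0,0,50],[0.4,-0.62,0,0,0,0,50],[0,0,0,0,0,0.77,50],[0,0,0,0,0,0.77,50],[0,0,0,0,0,0,50],[0,0,0,0,0,0,50],[0,0,0,0,0,0,50],[0,0,0,0,0,0,50]]]'
python3 - <<'E'
from h import *
mW=cam("wrist"); w=capture("wrist"); cv2.imwrite("pics/w7.png",w); np.save("w7.npy",mW[1])
h=cv2.cvtColor(w,cv2.COLOR_BGR2HSV)
for nm,lo,hi in [("amber",(8,120,180),(30,255,255)),("blue",(105,120,100),(130,255,255)),("green",(50,120,100),(80,255,255))]:
    for c in blobs(w,lo,hi,60): print(nm,c.min(0),c.max(0),rect("wrist",c,80,mW))
print(w2px("wrist",[(453,-203,80)],mW))
E
```

```text
time_s: 14.2
eef_pos: [466.7, -162.8, 187.2]
ee_rot: [-0.001, -0.055, 0.998, 0.0]
force: [0.0, 0.5, -0.6]
grip_width: 0.581
grip_force: 0.0
time_s: 15.0
eef_pos: [444.6, -202.9, 187.9]
ee_rot: [-0.0, 0.052, 0.999, 0.0]
force: [0.1, -0.4, 0.1]
grip_width: 0.584
grip_force: 0.0
amber [466 316] [477 341] [586.8 -23.4  29.9  10.5   8.1]
amber [507 313] [515 339] [586.7  15.   30.8   7.6   6.9]
amber [272 187] [286 233] [ 445.8 -199.3   41.6   12.    -6. ]
blue [184 204] [209 253] [ 455.1 -273.4   46.4   21.6   -8.4]
green [106 232] [132 264] [ 466.7 -345.2   29.1   13.1   18.5]
[[275.55720543 218.81498091]]
```

View pics/w7.png

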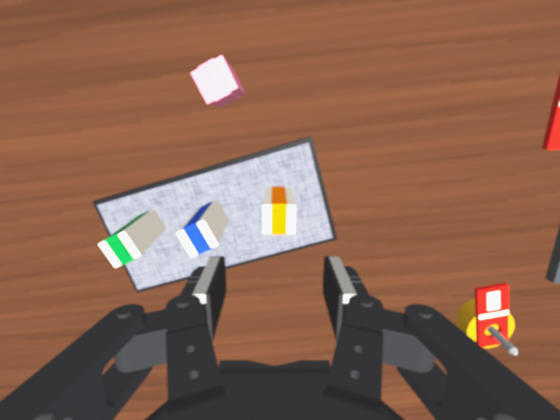

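The amber cell's top spans about (262–297, 204–234), nearly aligned with the tool. Its near clear face is visible above that, and the neighbouring cells are well away. I'll measure the top face.

```bash
python3 - <<'E'
from h import *
mW=(camera_model("wrist"),np.load("w7.npy")); w=cv2.imread("pics/w7.png"); h=cv2.cvtColor(w,cv2.COLOR_BGR2HSV)
print([tuple(map(int,h[r,279])) for r in (190,200,203,205,210,230,234)],[tuple(map(int,h[220,c])) for c in (255,260,262,265,270,290,296,298)])
wh=((h[...,1]<35)&(h[...,2]>235)); ye=(h[...,0]>22)&(h[...,0]<35)&(h[...,1]>120)&(h[...,2]>225)
m=np.zeros(h.shape[:2],np.uint8); s=np.s_[195:245,250:310]
for nm,k in (("top",wh|ye),("band",ye)):
    m[:]=0; m[s]=k[s]; k2=cv2.morphologyEx(m,cv2.MORPH_CLOSE,np.ones((3,3))); c=max(cv2.findContours(k2,cv2.RETR_EXTERNAL,cv2.CHAIN_APPROX_NONE)[0],key=cv2.contourArea)[:,0]
    print(nm,c.min(0),c.max(0),rect("wrist",c,80,mW))
print(px2w("top",(332.1,222.2),80))
E
```

```text
[(15, 240, 217), (15, 234, 217), (19, 240, 246), (27, 241, 247), (27, 245, 247), (27, 245, 247), (21, 101, 248)] [(114, 18, 228), (114, 23, 219), (60, 1, 246), (0, 0, 247), (113, 4, 251), (0, 0, 247), (115, 6, 240), (114, 18, 232)]
top [261 204] [296 239] [ 456.  -200.6   32.4   31.    -5.9]
band [272 204] [286 233] [ 453.2 -200.1   26.7   12.    -6. ]
[[ 453.39717018 -200.93923849   80.        ]]
```

```bash
python3 -c "
from h import *
go((453.3,-200.4,33),84)"
```

```text
tcp [ 444.6 -202.9  187.9] shift [-0.335  0.134  6.197] turn [ 0.    -0.001  0.009] yaw 84.1 joints [-0.67  0.27  1.67 -0.    1.2  -2.14]
```

```bash
python3 -m crank '[[[-0.335,0.134,0.4,0,0,0.01,50],[0,0,0.8,0,0,0,50],[0,0,0.8,0,0,0,50],[0,0,0.7,0,0,0,50],[0,0,0.4,0,0,0,50],[0,0,0.2,0,0,0,50],[0,0,0.1,0,0,0,50],[0,0,0,0,0,0,50]]]'
python3 - <<'E'
from h import *
mW=cam("wrist"); w=capture("wrist"); h=cv2.cvtColor(w,cv2.COLOR_BGR2HSV)
ye=((h[...,0]>22)&(h[...,0]<35)&(h[...,1]>120)&(h[...,2]>225)).astype(np.uint8); ye[:,:200]=0; ye[:,350:]=0
c=max(cv2.findContours(ye,cv2.RETR_EXTERNAL,cv2.CHAIN_APPROX_NONE)[0],key=cv2.contourArea)[:,0]
print(c.min(0),c.max(0),rect("wrist",c,80,mW)); go((453.3,-200.4,33),84)
E
```

```text
time_s: 15.85
eef_pos: [453.5, -200.6, 103.2]
ee_rot: [0.0, 0.053, 0.999, -0.0]
force: [-0.2, 0.7, -0.1]
grip_width: 0.585
grip_force: 0.0
[265 229] [286 271] [ 453.4 -200.4   27.3   12.4   -6.6]
tcp [ 453.6 -200.7  103.5] shift [0.016 0.012 2.82 ] turn [-0.004  0.006 -0.009] yaw 83.9 joints [-0.65  0.39  1.75 -0.    1.   -2.12]
```

```bash
python3 -m crank '[[[0.01,0.01,0.5,0,0,0,50],[0,0,0.6,0,0,0.05,50],[0,0,0.6,0,0,0,50],[0,0,0.5,0,0,0,50],[0,0,0.35,0,0,0,50],[0,0,0.2,0,0,0,50],[0,0,0.07,0,0,0,50],[0,0,0,0,0,0,50]]]' && python3 -m crank '[[[0,0,0,0,0,0,40],[0,0,0,0,0,0,34],[0,0,0,0,0,0,30],[0,0,0,0,0,0,22],[0,0,0,0,0,0,22],[0,0,0,0,0,0,22],[0,0,0,0,0,0,22],[0,0,0,0,0,0,22]]]' 45
```

```text
time_s: 16.7
eef_pos: [453.2, -200.4, 32.7]
ee_rot: [0.0, 0.056, 0.998, -0.0]
force: [-0.5, 0.1, 0.6]
grip_width: 0.588
grip_force: 0.0
time_s: 17.5
eef_pos: [453.3, -200.4, 32.9]
ee_rot: [0.0, 0.056, 0.998, -0.0]
force: [-0.1, -0.3, 5.4]
grip_width: 0.323
grip_force: 44.7
```

```bash
python3 -m crank '[[[0,0,-0.2,0,0,0,22],[0,0,-0.4,0,0,0,22],[0,0,-0.8,0,0,0,22],[0,0,-1,0,0,0,22],[0,0,-1,0,0,0,22],[0,0,-1,0,0,0,22],[0,0,-1,0,0,0,22],[0,0,-1,0,0,0,22]]]'
python3 - <<'E'
from h import *
im=cv2.imread("pics/side1.png")
for c in blobs(im,(22,120,120),(36,255,255),2):
    if 260<c[:,0].mean()<310 and c[:,1].mean()<160: print("side dot",c.mean(0).round(1),px2w("side",c.mean(0),135).round(1))
t=cv2.imread("pics/top1.png")
for c in blobs(t,(22,120,120),(36,255,255),1):
    if 130<c[:,0].mean()<215: print("top dot",c.mean(0).round(1),px2w("top",c.mean(0),135).round(1))
w=cv2.imread("pics/w1.png"); mW=(camera_model("wrist"),np.load("w1.npy"))
h=cv2.cvtColor(w,cv2.COLOR_BGR2HSV); k=((h[...,0]<6)|(h[...,0]>174))&(h[...,1]>150)&(h[...,2]>120); v,u=np.where(k[280:310,375:440]); print("lens/beam px",np.c_[u,v].mean(0)+[375,280],u.min()+375,u.max()+375)
print("beam line z110",px2w("wrist",[(384,294.5),(410,296),(423,297)],110,mW).round(1))
print("top beam",px2w("top",[(160,180.2),(175,181)],110).round(1))
for z in (12,135): print(z)
C=np.array([559.6,212.5]); a=np.radians(-4.4); gx=np.array([np.cos(a),np.sin(a)]); gy=np.array([-gx[1],gx[0]])
P=[[*(C+dx*gx+dy*gy),z] for dx,dy,z in [(0,-65,135),(0,65,135),(0,45,110),(-37.5,-95,12),(37.5,-95,12),(-37.5,95,12)]]
print("pred wrist",w2px("wrist",P,mW).round(1).tolist(),"\npred side",w2px("side",P).round(1).tolist(),"\npred top",w2px("top",P).round(1).tolist())
go((559.6,212.5,205),84)
E
```

```text
time_s: 18.3
eef_pos: [452.8, -200.0, 194.2]
ee_rot: [0.0, 0.056, 0.998, -0.0]
force: [0.2, -0.4, -0.8]
grip_width: 0.323
grip_force: 44.3
side dot [275.1 140.9] [[519.1 131.8 135. ]]
lens/beam px [407.24497992 295.45783133] 380 425
beam line z110 [[561.3 217.9 110. ]
 [563.  244.  110. ]
 [564.1 257.2 110. ]]
top beam [[559.4 237.5 110. ]
 [557.4 199.8 110. ]]
12
135
pred wrist [[317.1, 303.5], [457.6, 312.8], [423.4, 296.0], [283.7, 218.9], [278.9, 272.2], [432.5, 229.7]] 
pred side [[288.9, 133.9], [279.0, 101.4], [280.7, 114.8], [275.9, 185.3], [306.9, 181.1], [264.3, 136.4]] 
pred top [[194.2, 181.2], [141.7, 177.2], [152.1, 178.7], [210.8, 199.9], [213.1, 172.5], [141.0, 194.5]]
tcp [ 452.8 -200.   194.2] shift [-2.384 16.878 -0.435] turn [-0.001  0.001 -0.059] yaw 83.5 joints [-0.65  0.28  1.64 -0.    1.22 -2.11]
```

```bash
python3 -m crank '[[[-0.13,0.5,-0.05,0,0,0,22],[-0.13,0.8,-0.05,0,0,0,22],[-0.13,0.9,-0.05,0,0,0,22],[-0.13,0.9,-0.05,0,0,0,22],[-0.13,0.9,-0.05,0,0,0,22],[-0.13,0.9,-0.05,0,0,0,22],[-0.13,0.9,-0.05,0,0,0,22],[-0.13,0.9,-0.05,0,0,0,22]]]' && python3 -m crank '[[[-0.13,0.9,0,0,0,0,22],[-0.13,0.9,0,0,0,0,22],[-0.13,0.9,0,0,0,0,22],[-0.13,0.9,0,0,0,0,22],[-0.13,0.9,0,0,0,0,22],[-0.13,0.9,0,0,0,0,22],[-0.13,0.9,0,0,0,0,22],[-0.13,0.9,0,0,0,0,22]]]' && python3 -m crank '[[[-0.13,0.9,0,0,0,0,22],[-0.13,0.9,0,0,0,0,22],[-0.04,0.7,0,0,0,0,22],[0,0.38,0,0,0,0,22],[0,0,0,0,0,0.7,22],[0,0,0,0,0,0.9,22],[0,0,0,0,0,0.9,22],[0,0,0,0,0,0.9,22]]]' && python3 -m crank '[[[0,0,0,0,0,0.9,22],[0,0,0,0,0,0.9,22],[0,0,0,0,0,0.9,22],[0,0,0,0,0,0.9,22],[0,0,0,0,0,0.9,22],[0,0,0,0,0,0.9,22],[0,0,0,0,0,0.9,22],[0,0,0,0,0,0.9,22]]]'
python3 -m crank '[[[0,0,0,0,0,0.38,22],[0,0,0,0,0,0,22],[0,0,0,0,0,0,22],[0,0,0,0,0,0,22],[0,0,0,0,0,0,22],[0,0,0,0,0,0,22],[0,0,0,0,0,0,22],[0,0,0,0,0,0,22]]]'
python3 - <<'E'
from h import *
go((559.7,212.8,98),-4.3)
mW=cam("wrist"); w=capture("wrist"); cv2.imwrite("pics/w8.png",w); np.save("w8.npy",mW[1]); s=capture("side"); cv2.imwrite("pics/s8.png",s)
h=cv2.cvtColor(w,cv2.COLOR_BGR2HSV)
ye=((h[...,0]>22)&(h[...,0]<35)&(h[...,1]>120)&(h[...,2]>225)).astype(np.uint8)
for c in cv2.findContours(ye,cv2.RETR_EXTERNAL,cv2.CHAIN_APPROX_NONE)[0]:
    c=c[:,0]
    if len(c)>12: print(c.min(0),c.max(0),rect("wrist",c,sense()["eef_pos"][2]+47,mW),"at135",px2w("wrist",c.mean(0),135,mW).round(1))
E
```

```text
time_s: 19.1
eef_pos: [497.5, -35.1, 201.9]
ee_rot: [-0.001, 0.056, 0.998, 0.0]
force: [0.2, 0.3, -0.3]
grip_width: 0.328
grip_force: 44.4
time_s: 19.9
eef_pos: [543.4, 140.8, 201.7]
ee_rot: [-0.001, 0.056, 0.998, -0.0]
force: [0.0, -1.1, -1.9]
grip_width: 0.324
grip_force: 44.4
time_s: 20.7
eef_pos: [559.2, 209.7, 202.3]
ee_rot: [-0.0, 0.292, 0.956, -0.0]
force: [-0.9, -0.3, -1.1]
grip_width: 0.322
grip_force: 44.3
time_s: 21.5
eef_pos: [559.2, 209.7, 202.3]
ee_rot: [-0.0, 0.717, 0.697, -0.0]
force: [0.6, 0.1, -1.1]
grip_width: 0.319
grip_force: 44.3
time_s: 22.3
eef_pos: [559.5, 209.9, 202.5]
ee_rot: [-0.0, 0.733, 0.68, -0.0]
force: [1.1, -0.8, -1.7]
grip_width: 0.323
grip_force: 44.3
tcp [559.5 209.9 202.5] shift [ 0.118 -0.     4.181] turn [-0.     0.    -0.001] yaw -4.3 joints [ 0.16  0.49  1.31 -0.    1.34  0.24]
[350 301] [362 306] [589.9 218.2   5.    1.4 -24.8] at135 [[619.6 138.1 135. ]]
[256 299] [292 360] [559.1 208.6  27.4  13.2  85.7] at135 [[552.2 118.7 135. ]]
[270 124] [281 136] [565.  281.3   3.5   3.4  85.7] at135 [[565.1 276.8 135. ]]
```

All the estimates agree: the column dot lands within 1 mm of the predicted position, and the cell sits upright and square in the grip. I'll lower it into the beam.

```bash
python3 -m crank '[[[0.12,0,0.2,0,0,0,22],[0,0,0.5,0,0,0,22],[0,0,0.6,0,0,0,22],[0,0,0.6,0,0,0,22],[0,0,0.6,0,0,0,22],[0,0,0.6,0,0,0,22],[0,0,0.5,0,0,0,22],[0,0,0.3,0,0,0,22]]]' && python3 -m crank '[[[0,0,0.2,0,0,0,22],[0,0,0.08,0,0,0,22],[0,0,0,0,0,0,22],[0,0,0,0,0,0,22],[0,0,0,0,0,0,22],[0,0,0,0,0,0,22],[0,0,0,0,0,0,22],[0,0,0,0,0,0,22]]]'
python3 - <<'E'
from h import *
go((559.7,212.8,98),-4.3); mW=cam("wrist"); w=capture("wrist"); s=capture("side"); cv2.imwrite("pics/s9.png",s)
h=cv2.cvtColor(w,cv2.COLOR_BGR2HSV)
ye=((h[...,0]>22)&(h[...,0]<35)&(h[...,1]>120)&(h[...,2]>225)).astype(np.uint8)
for c in cv2.findContours(ye,cv2.RETR_EXTERNAL,cv2.CHAIN_APPROX_NONE)[0]:
    c=c[:,0]
    if len(c)>12: print(c.min(0),c.max(0),rect("wrist",c,145,mW),"at135",px2w("wrist",c.mean(0),135,mW).round(1))
# side camera: cell-top predicted vs seen; tag still there
print("side pred cell top/mid",w2px("side",[(559.7,212.8,145),(559.7,212.8,110)]).round(1))
for n,lo,hi in (("amber",(8,120,150),(34,255,255)),):
    for c in blobs(s,lo,hi,10): print(n,c.min(0),c.max(0),c.mean(0).round(1))
s0=cv2.imread("pics/s5.png"); x=sense(); print(x["force"],x["grip_force"],x["time_s"],x["dq"].round(4))
E
```

```text
time_s: 23.2
eef_pos: [559.1, 212.8, 103.3]
ee_rot: [-0.001, 0.733, 0.68, -0.001]
force: [-0.1, 0.1, -1.9]
grip_width: 0.323
grip_force: 44.3
time_s: 24.0
eef_pos: [559.8, 212.8, 98.1]
ee_rot: [0.0, 0.733, 0.68, 0.0]
force: [0.2, 0.4, -1.0]
grip_width: 0.323
grip_force: 44.3
tcp [559.8 212.8  98.1] shift [-0.001 -0.002  0.005] turn [ 0.001  0.    -0.002] yaw -4.3 joints [ 0.17  0.6   1.43 -0.    1.11  0.24]
[365 371] [376 381] [595.4 186.6   5.6   3.6 -52.6] at135 [[598.9 176.1 135. ]]
[256 299] [292 360] [559.3 211.4  27.4  13.3  85.7] at135 [[558.9 204.9 135. ]]
[265 140] [288 164] [565.1 277.6   7.4   7.2  85.7] at135 [[565.2 276.6 135. ]]
side pred cell top/mid [[283.7 113.2]
 [283.9 125.7]]
amber [147 408] [149 419] [148.1 413.3]
amber [513 357] [523 369] [518.2 362.8]
amber [241 277] [253 285] [247.2 280.3]
amber [280 172] [300 176] [290.3 174.1]
amber [318 124] [325 131] [321.8 127.7]
amber [280 109] [287 128] [284.4 118.6]
amber [310  64] [320  76] [314.8  69.8]
amber [41 43] [150  64] [97.6 52.9]
amber [42 41] [87 52] [63.3 46.4]
amber [ 0 33] [559 419] [280.2 272.1]
amber [48 15] [112  35] [75.5 27.4]
amber [56  0] [71  7] [62.1  2.5]
[ 0.92607746  0.07078118 -1.12525667] 44.31472599506378 24.1 [-0.0012  0.0002  0.0016  0.0016 -0.0003  0.001 ]
```

```bash
python3 -c "
from rig import *
print(finish_job())"
```

```text
the job is handed in; nothing more can be done
None
```

I handed the job in at about 24 s with the red tag flat on the post's foot, pin through its eye and let go, and the amber cell gripped at 44 N by its frosted faces, measured within about 2 mm of the beam centre and square to it; `finish_job()` returned no verdict.

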